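# Turn the cart wheel to bring its valve up for the pump

## Robot

A 6-joint arm with a two-finger parallel gripper is mounted at the origin on the work surface. World frame = base frame: x ahead of the robot, y to its left, z up, the work surface at z = 0. Lengths are in m, angles in rad, forces in N, time in s.
With the tool pointing down it reaches from about 0.35 to 0.775 m from the base axis. Payload 5.5 kg.
Tool frame: the origin (TCP) lies between the finger pads; the fingertips stand 11 mm ahead of it and the grasp point (between the pads) lies 8 mm behind it (tips_ahead is the distance from the TCP to the fingertips, in m); z points along the fingers, y is the line along which they close (so a half turn about z gives the same grasp; the last joint's range is limited). The gripper opens to 85 mm and grips with 20 to 120 N. Pads are 22 mm wide; open, the fingers measure 114 mm over their backs; the gripper's body (76 mm by 85 mm) begins 54 mm behind the grasp point. The pads swing forward as they close: fully open they stand 13 mm farther back than shut.
Start: joints at [1.108, 0.313, 0.046, 1.304, 0, 1.431], TCP at [0.182, 0.545, 0.21] pointing down, gripper open.
Joint ranges: [-2.76, 2.76], [-0.86, 1.69], [-1.03, 1.26], [-2.2, 2.34], [-1.47, 1.5], [-3.14, 3.14]. Speed limits (rad/s): [2.57, 2.57, 3.14, 3.14, 3.14, 3.14].

## Interface

Orientations are given as a unit quaternion [w, x, y, z].
In Python, from workcell import * gives the robot as it stands. The module is installed in compiled form; this text tells all that it offers.
- The arm moves only by the tool jog_arm, never from a script. Its argument "moves" is a list of rows, each an object with "fingers": the closure, from 0 (fully open) to 1 (shut); "slide": the shift along the tool's x, y, z in mm, a list of three; "angular": the turn, a rotation vector about the tool's x, y, z in degrees, a list of three. A call has 1 to 10 rows; each row is the pose to reach, as a shift and turn from the pose commanded when the call began, along the tool's axes at that moment; what a row does not reach only later rows make up. A row lasts 1/12 s, in which the tool goes at most 41.7 mm and 7.16 degrees, less where a joint would pass 70% of its speed; a pose out of reach is approached as far as the arm can. A call with a gripper value outside its range is refused whole. The fingers move at their own pace and stop on an object; "squeeze" is the grip in N (left out, the last holds). Time passes only in rows, so rows that repeat a pose let the fingers close. It gives the time, the measured TCP pose, the force, the opening and the grip force at its end, in the units of the state.
- get_state(): the state, without advancing time (a new reading comes with each control period).
- read_camera(name): name is "side" or "top" or "wrist"; returns a dict with "color" (480x640x3 uint8, red, green, blue), "fovy" (degrees; the focal length in pixels is half the picture's height over the tangent of half this angle, whatever the lens; pixels are square), "cx", "cy" (the principal point, pixels), "world_from_camera" (4x4, takes a point from camera to world coordinates); the wrist camera has in their place "tool_from_camera" (4x4, takes a point from camera to tool coordinates, whose origin is the TCP and whose axes are the flange's). Camera axes: x right, y down, z forward; pixel columns grow to the right and rows downward; lengths in m; the calibration is good to about 2 mm. A picture is of the moment at which its call begins: read the wrist's pose just before it. There is no depth.
- hand_in(): hands the job in; it is judged then, once.
Trained networks look in a picture, given as the dict that the camera call returned (one of the last four; its "shot" number tells which), for a name from the list of things; names that differ only in an ending like _2 or _b are one class to them, and where a whole thing is asked for, a point or a joint stands for the part that bears it (a point fixed in the world has none). Each returns a list of dicts, best first, with "p" (0 to 1); they miss things now and then, are a little off and sometimes report something else, mostly with a low value. They report only what shows in the picture. A call takes as long as a camera call.
- look_for(target, picture): "point" ([column, row] in pixels, amid what is visible of it).
- tip_of(target, picture): "point" ([column, row] in pixels: a listed point, or the origin of a listed thing).
The state is a dict: "clock": time; "joint_pos": joint angles; "qvel": joint speeds; "tau": joint torques, N m; "tcp_pos": TCP position; "orientation": TCP orientation; "wrist_force": force on the tool from outside, world axes, zero at the start; "ft_torque": the same for the moment, N m; "finger_gap": finger opening in m; "grip_force": force on a finger pad.
Only numpy, scipy, OpenCV 4.12 (cv2) and the standard library are available. Lean on these libraries where they do the work, as an engineer would, in place of code of your own. Each camera call takes 0.05 s, during which the arm holds its last target. There are 200 camera calls.

## Task

The cart wheel on the bench stand needs pumping: gently push its spokes round with your fingertips, one after another as they come round, until the valve stem is at the very bottom of the rim and points straight up at the hub. Turn it by the spokes alone, keeping off the freshly fitted tyre and the valve stem, and do not strike or squeeze the spokes or lift the wheel from its stand. Leave it standing still, with the other things on the bench as they lie.

Things in the scene. Friction and masses are not known exactly. Their poses are not given: they have to be found in the camera images.
- cradle (a point): point midway between the fixed stand's two axle slots, 200 mm above the bench: where the hub's middle belongs. x axis along the axle, away from the robot (within 0.3 rad of world x), y left, z up. Base plate 170 x 260 x 8 mm; an A-frame 8 mm thick 60 mm before and behind this point, apex 44 mm wide ending 20 mm above the axle, legs spreading to 105 mm either side at the base
- hub (a point): the hub's middle, on the axle whose two flat-sided blocks (10.5 mm wide, 40 mm high) lie loose in the stand's open-topped slots; axes as cradle, not turning with the wheel. Hub 92 mm long, 28 mm thick, with a 44 mm flange 40 mm either side of the middle; the axle sticks out 85 mm either side. Wheel with tyre 362 mm across, about 1.1 kg in all
- wheel (a joint): wheel's turn about the hub's x axis, rad: 0 (and every whole turn) when the valve stem is at the very bottom and points straight up. Grows clockwise as the robot sees it (top goes right): valve at the left at pi/2, top at pi, right at 3 pi/2. No stops; bearing drag about 0.12 N m, so it stays where it is left
- spokes: twelve straight round steel spokes 8 mm thick; origin in the hub's middle. Each runs from a flange (18 mm from the axis, 40 mm out of the wheel's middle plane) to the rim (139 mm from the axis, in that plane). Angles measured as the joint's: six on the robot's side at joint value + 15 degrees + every 60, six on the far side at joint value - 15 degrees + every 60
- tyre: the black tyre, 37 mm thick in section, from 144 to 181 mm from the axis, on a 27 mm wide alloy rim whose inner face is 138 mm from the axis; origin in the middle of the hub; not to be touched
- valve: the valve stem, a black rubber stub 11 mm thick and 28 mm long with an 8 mm brass end 12 mm long, in the wheel's middle plane, midway between two spokes; origin at its foot on the rim's inner face 138 mm from the axis, its z axis along the stem towards the hub; not to be touched
- hammer: hammer lying on the bench, loose, not part of the job
- spanner: steel spanner lying on the bench in front of the stand, loose, not part of the job
- grease: closed grey tin, 80 mm wide, 85 mm high, standing to the right of the stand, loose, not part of the job; origin under its base
- mug: white mug, 80 mm wide, 95 mm high, standing to the left of the stand, loose, not part of the job; origin under its base
- pump: hand pump, 325 mm long and 28 mm thick, lying behind the stand, loose, not part of the job
- tyre_lever: flat steel tyre lever, 140 mm long, lying in front of the stand, loose, not part of the job
- tongs: smith's tongs, 350 mm long, lying on the bench to the right, loose, not part of the job

How it is judged:
On the way:
1. a fingertip pushes against a spoke (contact force between the fingers and spokes above 0.3 N).
At the end, for the whole second after the job is handed in: The valve stem is at the bottom of the rim and points straight up within 0.1 rad (about 6 degrees), the wheel is at rest (under 0.05 rad/s) and its axle lies in the slots of the stand (hub within 6 mm of its place) (angle between valve's own z axis and vertical below 0.1 rad and z of valve in the frame of hub below -0.12 m and velocity of joint wheel between -0.05 and 0.05 rad/s and distance between hub and cradle below 0.006 m); the robot touches nothing.
It fails at once if the spokes are struck or squeezed hard (over 40 N) (contact force between the fingers and spokes above 40 N).
It fails at once if the tyre is touched (over 1.5 N) (contact force between any of the arm, the fingers and tyre above 1.5 N).
It fails at once if the valve stem is pushed (over 1 N) (contact force between any of the fingers, the arm and valve above 1 N).
It fails at once if the wheel is lifted out of its slots (hub over 10 mm from its place) (distance between hub and cradle above 0.01 m).
It fails at once if another thing on the bench is moved or lifted (over 20 mm) (distance of any of hammer, spanner, grease, mug, pump, tyre_lever, tongs from where it was at the start of the episode above 0.02 m).
It also fails if it takes over 67 s, if anything falls off the work surface, if the arm or the gripper's body presses on something with over 40 N, if the wrist force passes 120 N, or if a joint passes its speed limit or range.

## Working session

There is one attempt and no reset: what is moved stays moved. The work goes in short steps, Python scripts to look and compute and a tool call to move; the robot and the scene stay as the last step left them, time stands still between calls to the robot, and variables do not carry over. Pictures are saved under pics/ and viewed, at most 10 in all, crops included, and the job is handed in when it is done.

Besides the shell and the picture viewer there is one more tool, called after "Call:" as name(argument=value, ...) on one line, values as JSON. jog_arm: Moves the arm, as the interface text tells. Its arguments: {"type":"object","properties":{"moves":{"type":"array","items":{"type":"object","properties":{"fingers":{"type":"number"},"slide":{"type":"array","items":{"type":"number"}},"angular":{"type":"array","items":{"type":"number"}}}}},"squeeze":{"type":"number"}},"required":["moves"]}

```bash
mkdir -p pics
cat > h.py <<'E'
from workcell import *
import numpy as np, cv2
from scipy.spatial.transform import Rotation as R
def cam(n):
    p=read_camera(n); return p
def save(p,f): cv2.imwrite('pics/'+f,p['color'][:,:,::-1])
def K(p): return 240/np.tan(np.radians(p['fovy'])/2)
def proj(p,X,M=None):
    M=p['world_from_camera'] if M is None else M
    X=np.atleast_2d(X); c=(X-M[:3,3])@M[:3,:3]; f=K(p)
    return np.c_[p['cx']+f*c[:,0]/c[:,2],p['cy']+f*c[:,1]/c[:,2]]
def ray(p,uv,M=None):
    M=p['world_from_camera'] if M is None else M
    f=K(p); d=M[:3,:3]@np.array([(uv[0]-p['cx'])/f,(uv[1]-p['cy'])/f,1]); return M[:3,3],d/np.linalg.norm(d)
def tri(rs):
    A=0;b=0
    for o,d in rs:
        P=np.eye(3)-np.outer(d,d);A=A+P;b=b+P@o
    return np.linalg.solve(A,b)
def pose():
    s=get_state(); w,x,y,z=s['orientation']; return np.array(s['tcp_pos']),R.from_quat([x,y,z,w])
E
python3 - <<'E'
from h import *
s=get_state();print(s['clock'],s['tcp_pos'],s['orientation'])
for n in('side','top'):
    p=cam(n);save(p,n+'0.png');print(n,p['fovy'],np.round(p['world_from_camera'],3).tolist())
    for t in('hub','cradle','valve','mug','grease'):
        print(t,[(np.round(d['point']).tolist(),round(d['p'],2)) for d in tip_of(t,p)[:2]])
E
```

```text
0.0 [0.1821878  0.54479933 0.20911084] [-2.62406024e-04  1.60708887e-01  9.87001440e-01 -8.61018750e-04]
side 43.41720050232477 [[-0.668, 0.563, -0.486, 1.184], [0.744, 0.493, -0.451, 0.534], [-0.014, -0.663, -0.748, 1.061], [0.0, 0.0, 0.0, 1.0]]
hub [([354.0, 228.0], 0.92)]
cradle [([457.0, 359.0], 0.69), ([353.0, 226.0], 0.58)]
valve [([353.0, 225.0], 0.65), ([419.0, 238.0], 0.57)]
mug [([460.0, 361.0], 0.8), ([354.0, 226.0], 0.62)]
grease [([261.0, 231.0], 0.73)]
top 46.896008680238964 [[0.009, -0.995, 0.103, 0.435], [-1.0, -0.008, 0.005, -0.033], [-0.005, -0.103, -0.995, 1.296], [0.0, 0.0, 0.0, 1.0]]
hub [([267.0, 230.0], 0.79), ([252.0, 188.0], 0.18)]
cradle [([268.0, 230.0], 0.57)]
valve []
mug [([163.0, 241.0], 0.84)]
grease [([390.0, 234.0], 0.95)]
```

```bash
python3 -c "
import cv2,numpy as np
a=[cv2.imread('pics/%s0.png'%n) for n in('side','top')]
cv2.imwrite('pics/s.png',a[0])"
```

```text
(no output)
```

View pics/side0.png

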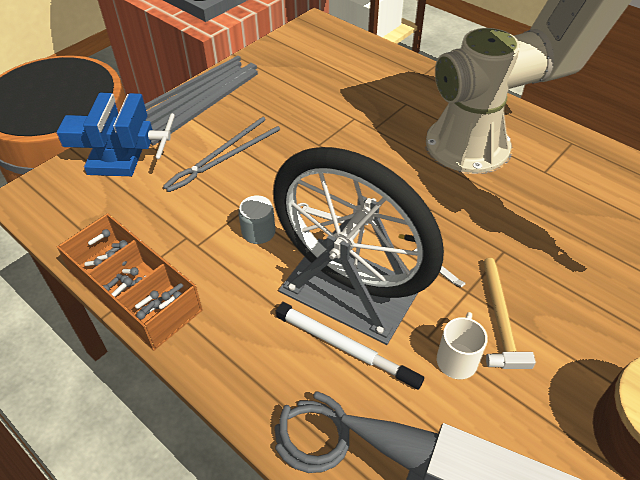

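View pics/top0.png

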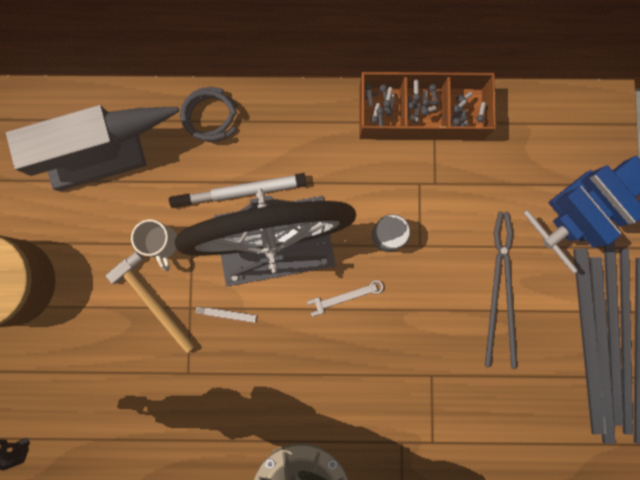

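The side view looks from behind the wheel: hub at about (354,228), the valve a dark stub with a brass end at about (408,239), i.e. on the wheel's left. The top view shows the tyre from (180,240) to (355,212), so the yaw is about +0.16, with the mug close at its left and the grease tin close at its right.

```bash
cat >> h.py <<'E'
def wheelpts(c,yaw,q,r,th,x=0.):
    # angle th measured from bottom, clockwise as seen by robot (bottom->left->top->right), joint angle
    th=np.asarray(th); Rz=R.from_euler('z',yaw)
    return c+Rz.apply(np.c_[np.full(th.shape,1.)*x, r*np.sin(th+q), -r*np.cos(th+q)])
def overlay(p,c,yaw,q,M=None,scale=1):
    im=p['color'][:,:,::-1].copy()
    t=np.linspace(0,2*np.pi,90)
    for r,x,col in((.144,.0135,(0,255,0)),(.181,0,(0,0,255))):
        cv2.polylines(im,[proj(p,wheelpts(c,yaw,q,r,t,x),M).astype(np.int32)],1,col,1)
    for k in range(6):
        for s,col in((-1,(255,255,0)),(1,(255,0,255))):
            a=-s*np.radians(15)+k*np.pi/3
            A=wheelpts(c,yaw,q,.018,[a],s*.04);B=wheelpts(c,yaw,q,.139,[a],0)
            u=proj(p,np.r_[A,B],M).astype(int);cv2.line(im,tuple(map(int,u[0])),tuple(map(int,u[1])),col,1)
    u=proj(p,np.r_[wheelpts(c,yaw,q,.138,[0]),wheelpts(c,yaw,q,.098,[0])],M).astype(int)
    cv2.line(im,tuple(map(int,u[0])),tuple(map(int,u[1])),(0,0,255),2)
    return im
E
python3 - <<'E'
from h import *
from scipy.optimize import least_squares
S=cam('side');T=cam('top')
c=tri([ray(S,tip_of('hub',S)[0]['point']),ray(T,tip_of('hub',T)[0]['point'])]);print('hub',c)
# tyre mask: dark pixels, silhouette hull
from scipy.spatial import ConvexHull
def obs(p,u0):
    g=p['color'].max(2); m=(g<45).astype(np.uint8)
    n,l,st,ce=cv2.connectedComponentsWithStats(m)
    return m,l,st
for p,n in((S,'side'),(T,'top')):
    m,l,st=obs(p,0)
    i=np.argsort(-st[1:,4])[:4]+1; print(n,st[i].tolist())
def ell(p,l,i):
    return np.argwhere(l==i)[:,::-1]
def hullpts(c,yaw,p):
    t=np.linspace(0,2*np.pi,120);P=[]
    for a in np.linspace(0,2*np.pi,16,endpoint=False):
        P.append(wheelpts(c,yaw,0,.1625+.0185*np.cos(a),t,.0185*np.sin(a)))
    return proj(p,np.concatenate(P))
def ext(U):
    a=np.linspace(0,2*np.pi,24,endpoint=False);D=np.c_[np.cos(a),np.sin(a)]
    return (U@D.T).max(0)
O=[]
for p in(S,T):
    m,l,st=obs(p,0)
    h=proj(p,c+[0,0,.165])[0].astype(int)
    w=l[h[1]-15:h[1]+15,h[0]-15:h[0]+15];w=w[w>0];i=np.bincount(w).argmax();print(i,st[i])
    O.append(ext(ell(p,l,i)))
f=lambda v:np.concatenate([ext(hullpts(v[:3],v[3],p))-o for p,o in zip((S,T),O)])
r=least_squares(f,[*c[:2],.2,.15],loss='soft_l1');print(r.x,np.round(r.fun,1))
x=r.x[:3];yaw=r.x[3]
n=np.array([np.cos(yaw),np.sin(yaw),0]);
for uv in((419,238),(405,238)):
    o,d=ray(S,uv);P=o+d*((x-o)@n/(d@n));q=R.from_euler('z',-yaw).apply(P-x);print(q,np.hypot(q[1],q[2]),np.arctan2(q[1],-q[2]))
np.save('w.npy',[*x,yaw,np.arctan2(q[1],-q[2])])
im=overlay(S,x,yaw,np.arctan2(q[1],-q[2]));cv2.imwrite('pics/o1.png',cv2.resize(im[120:370,240:480],None,fx=2.4,fy=2.4))
E
```

```text
hub [0.56875513 0.06477464 0.19434654]
side [[274, 147, 168, 151, 3846], [396, 366, 28, 23, 284], [321, 266, 34, 24, 193], [276, 302, 16, 20, 134]]
top [[0, 441, 28, 28, 538], [590, 3, 50, 11, 256], [299, 471, 27, 9, 155], [304, 214, 35, 7, 86]]
53 [ 274  147  168  151 3846]
139 [272 224   1   1   1]
[0.54697199 0.03817231 0.15113301 0.15064306] [-8.2 -8.7 -7.2 -5.2 -3.5 -2.  -0.4  0.2  3.4 -0.2 -1.  -0.8 -0.7 -1.4
 -2.  -2.1 -2.8 -3.6 -4.8 -5.5 -1.1  6.2  3.9 -4.1 98.  97.5 90.7 78.6
 62.  42.9 41.7 56.8 69.7 78.6 83.1 82.4 76.9 66.8 52.7 36.  17.8  0.8
  3.5 24.7 46.4 65.9 81.8 92.8]
[-2.98131319e-17  1.47590025e-01  6.32232872e-02] 0.16056151357321413 1.975518776005818
[3.62189428e-17 1.20503856e-01 4.62120031e-02] 0.12906094852422348 1.9369892819821086
```

View pics/o1.png

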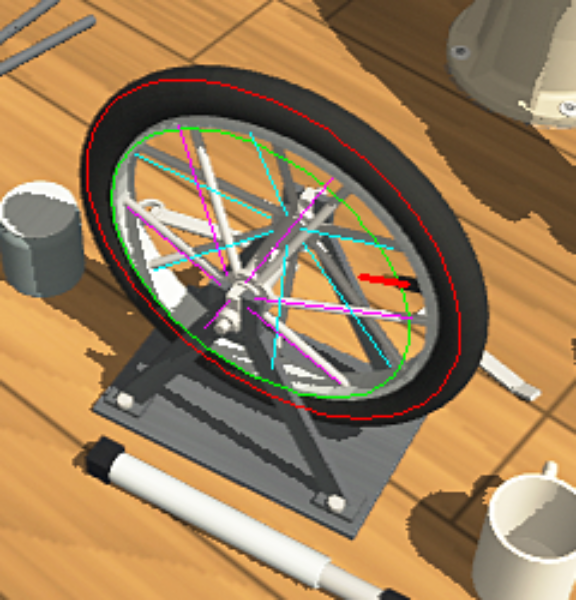

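The overlay shows the tyre ring shifted off because the top mask failed; refit with z = 0.2 on the side view.

Run:
```python
from h import *
from scipy.optimize import least_squares
S=cam('side');T=cam('top')
g=S['color'].max(2);n_,l,st,_=cv2.connectedComponentsWithStats((g<55).astype(np.uint8))
i=np.argmax(st[1:,4])+1;print(st[i]);pts=np.argwhere(l==i)[:,::-1]
def hp(c,yaw,p):
    t=np.linspace(0,2*np.pi,120)
    return proj(p,np.concatenate([wheelpts(c,yaw,0,.1625+.0185*np.cos(a),t,.0185*np.sin(a)) for a in np.linspace(0,6.28,16,endpoint=False)]))
a=np.linspace(0,2*np.pi,24,endpoint=False);D=np.c_[np.cos(a),np.sin(a)]
ext=lambda U:(U@D.T).max(0)
O=ext(pts)
gs=[tip_of('hub',S)[0]['point'],tip_of('hub',T)[0]['point']]
def f(v):
    c=np.array([v[0],v[1],.2]);return np.r_[ext(hp(c,v[2],S))-O,proj(T,c)[0]-gs[1],proj(S,c)[0]-gs[0]]
r=least_squares(f,[.57,.065,.15],loss='soft_l1');print(r.x,np.round(r.fun,1))
x=np.array([*r.x[:2],.2]);yaw=r.x[2]
n=np.array([np.cos(yaw),np.sin(yaw),0])
for uv in((419,238),(405,238)):
    o,d=ray(S,uv);P=o+d*((x-o)@n/(d@n));q=R.from_euler('z',-yaw).apply(P-x);print(np.hypot(q[1],q[2]),np.arctan2(q[1],-q[2]))
q=np.arctan2(q[1],-q[2])
# refine q on spokes: brightness diff score of predicted far spokes vs. model, by valve only here
np.save('w.npy',[*x,yaw,q])
A=cv2.resize(overlay(S,x,yaw,q)[130:320,250:460],(400,362));B=cv2.resize(overlay(T,x,yaw,q)[150:300,150:400],(400,240))
im=np.zeros((600,400,3),np.uint8);im[:360]=A[:360];im[360:]=B;cv2.imwrite('pics/o2.png',im)
```

```text
[   0   58  114   78 5433]
[ 0.74686417 -0.61884868  0.55691146] [  37.2   51.1   63.3   73.4   73.9   63.    46.7   24.9    6.3   -4.
   -5.6   -0.8    8.3    6.3    6.4    8.7   12.    12.3    7.9    0.4
   -3.3   -0.     8.9   22.5  340.1  -85.2 -281.8 -106.3]
0.8539177841580451 1.2689376938006687
0.8241784951052541 1.2496553501806154
```

View pics/o2.png

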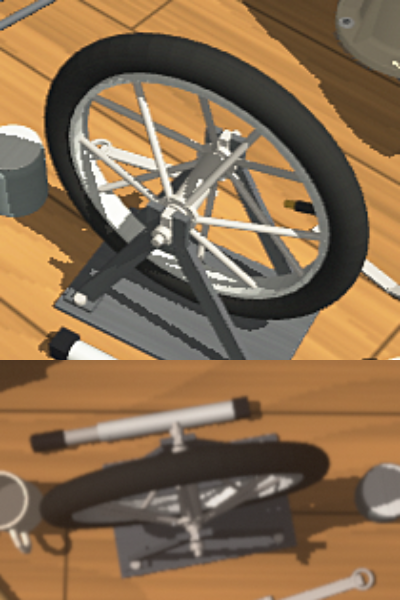

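The clean view shows the wheel well, but the fit picked the wrong blob (the barrel at left). I will select the tyre's own component.

```bash
cat > fit.py <<'E'
from h import *
from scipy.optimize import least_squares
S=cam('side');T=cam('top')
g=S['color'].max(2);n_,l,st,_=cv2.connectedComponentsWithStats((g<45).astype(np.uint8))
i=[k for k in range(1,n_) if abs(st[k,0]-274)<6 and st[k,4]>1000][0];pts=np.argwhere(l==i)[:,::-1]
def hp(c,yaw,p):
    t=np.linspace(0,2*np.pi,120)
    return proj(p,np.concatenate([wheelpts(c,yaw,0,.1625+.0185*np.cos(a),t,.0185*np.sin(a)) for a in np.linspace(0,6.28,16,endpoint=False)]))
a=np.linspace(0,2*np.pi,24,endpoint=False);D=np.c_[np.cos(a),np.sin(a)]
ext=lambda U:(U@D.T).max(0)
O=ext(pts)
gT=np.array(tip_of('hub',T)[0]['point'])
def f(v):
    c=np.array([v[0],v[1],.2]);return np.r_[ext(hp(c,v[2],S))-O,proj(T,c)[0]-gT]
r=least_squares(f,[.57,.065,.15],loss='soft_l1');print(r.x,np.round(r.fun,1))
x=np.array([*r.x[:2],.2]);yaw=r.x[2]
n=np.array([np.cos(yaw),np.sin(yaw),0])
for uv in((413,240),(403,237)):
    o,d=ray(S,uv);P=o+d*((x-o)@n/(d@n));q=R.from_euler('z',-yaw).apply(P-x);print(np.hypot(q[1],q[2]),np.arctan2(q[1],-q[2]))
q=np.arctan2(q[1],-q[2])
np.save('w.npy',[*x,yaw,q])
for t in('mug','grease'):
    o,d=ray(T,tip_of(t,T)[0]['point']);print(t,(o-d*o[2]/d[2]))
A=cv2.resize(overlay(S,x,yaw,q)[130:320,250:460],(400,362));B=cv2.resize(overlay(T,x,yaw,q)[150:300,150:400],(400,240))
im=np.zeros((600,400,3),np.uint8);im[:360]=A[:360];im[360:]=B;cv2.imwrite('pics/o3.png',im)
E
python3 fit.py
```

```text
[0.57496999 0.06756327 0.16021601] [-0.4 -0.6  0.4  1.2  1.5  1.5  1.8  1.2  3.7 -0.1 -0.5  0.   0.6  0.7
  1.   1.5  1.6  1.3  0.8  0.6  3.7 14.1  9.9  1.9  0.4 -4.8]
0.1294017589884565 1.8812002922643556
0.10965545451163876 1.9022784321481212
mug [0.56634114 0.33290323 0.        ]
grease [ 0.58397515 -0.20035956  0.        ]
```

View pics/o3.png

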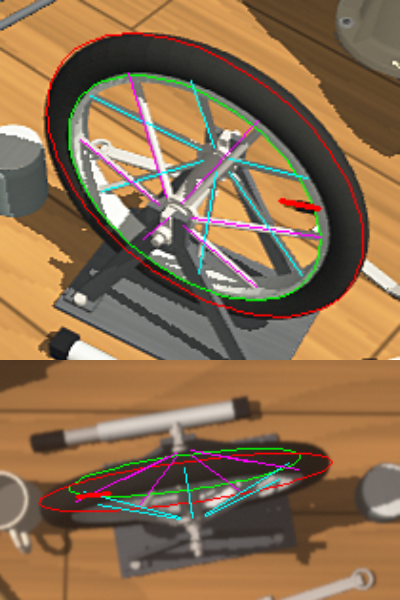

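The overlay now matches the tyre, with the valve at about (298,206) in the crop. So the hub is at about (0.575, 0.068, 0.2), yaw 0.16, joint about 1.9 rad.

My plan is one gentle push. I'll put shut fingers in from the robot's side, right of the near spoke standing at the top (184°), and sweep it over to the left until it is at about 75°.

```bash
cat >> h.py <<'E'
W=np.load('w.npy')
def tool_R(tilt,yaw=None):
    yaw=W[3] if yaw is None else yaw
    n=np.array([np.cos(yaw),np.sin(yaw),0]);z=np.cos(tilt)*n-np.array([0,0,np.sin(tilt)])
    y=np.array([-np.sin(yaw),np.cos(yaw),0]);x=np.cross(y,z);return R.from_matrix(np.c_[x,y,z])
def togo(P,Rt):
    p,r=pose();return np.round(r.inv().apply(np.array(P)-p)*1000,1),np.round(np.degrees((r.inv()*Rt).as_rotvec()),1)
def wp(x,r,deg): return wheelpts(W[:3],W[3],0,r,[np.radians(deg)],x)[0]
E
python3 -c "
from h import *
print(togo([.38,.04,.40],tool_R(np.radians(25))), wp(-.1,.095,200))"
```

```text
(array([-347.7, -416.6, -190. ]), array([-15.7, -63.7, -24.6])) [0.48143419 0.01953434 0.2892708 ]
```

Call:
jog_arm(moves=[{"fingers":1,"slide":[-20,-20,-190],"angular":[0,0,0]},{"fingers":1,"slide":[-20,-20,-190],"angular":[0,0,0]},{"fingers":1,"slide":[-20,-20,-190],"angular":[0,0,0]},{"fingers":1,"slide":[-20,-20,-190],"angular":[0,0,0]},{"fingers":1,"slide":[-348,-417,-190],"angular":[-16,-64,-25]},{"fingers":1,"slide":[-348,-417,-190],"angular":[-16,-64,-25]},{"fingers":1,"slide":[-348,-417,-190],"angular":[-16,-64,-25]},{"fingers":1,"slide":[-348,-417,-190],"angular":[-16,-64,-25]},{"fingers":1,"slide":[-348,-417,-190],"angular":[-16,-64,-25]},{"fingers":1,"slide":[-348,-417,-190],"angular":[-16,-64,-25]}])

```text
clock: 2.08
tcp_pos: [0.2837, 0.2891, 0.3877]
orientation: [0.344, 0.02, 0.938, 0.029]
wrist_force: [1.1, 0.4, 2.1]
finger_gap: 0.0001
grip_force: 0.0
```

```bash
python3 -c "
from h import *
s=get_state();print(s['clock'],s['tcp_pos'],np.round(s['joint_pos'],2),s['wrist_force'],s['finger_gap']);print(togo([.38,.04,.40],tool_R(np.radians(25))))"
```

```text
2.0833 [0.2836851  0.28913885 0.38770941] [ 1.02 -0.39 -0.41  1.09 -0.56  0.93] [1.07159141 0.37404501 2.0916776 ] 5.267548625865764e-05
(array([ -95.7, -246. ,   42.9]), array([ -5.8, -24.3,  -9.4]))
```

Call:
jog_arm(moves=[{"fingers":1,"slide":[-96,-246,43],"angular":[-6,-24,-9]},{"fingers":1,"slide":[-96,-246,43],"angular":[-6,-24,-9]},{"fingers":1,"slide":[-96,-246,43],"angular":[-6,-24,-9]},{"fingers":1,"slide":[-96,-246,43],"angular":[-6,-24,-9]},{"fingers":1,"slide":[-96,-246,43],"angular":[-6,-24,-9]},{"fingers":1,"slide":[-96,-246,43],"angular":[-6,-24,-9]},{"fingers":1,"slide":[-96,-246,43],"angular":[-6,-24,-9]},{"fingers":1,"slide":[-96,-246,43],"angular":[-6,-24,-9]},{"fingers":1,"slide":[-96,-246,43],"angular":[-6,-24,-9]},{"fingers":1,"slide":[-96,-246,43],"angular":[-6,-24,-9]}])

```text
clock: 2.92
tcp_pos: [0.4388, 0.0854, 0.4019]
orientation: [0.521, -0.065, 0.85, 0.045]
wrist_force: [1.2, -1.3, -0.1]
finger_gap: -0.0001
grip_force: 0.0
```

```bash
python3 -c "
from h import *
s=get_state();print(s['clock'],s['tcp_pos'],np.round(s['joint_pos'],2),s['wrist_force']);print(togo([.38,.04,.40],tool_R(np.radians(25))))
print(wp(-.1,.095,200),togo(wp(-.1,.095,200),tool_R(np.radians(25))))
p,r=pose();c=cam('wrist');print(np.round(c['tool_from_camera'],3).tolist())
M=np.eye(4);M[:3,:3]=r.as_matrix();M[:3,3]=p;M=M@c['tool_from_camera']
o=overlay(c,W[:3],W[3],W[4],M);cv2.imwrite('pics/w1.png',o)"
```

```text
2.9167 [0.43875533 0.08539799 0.40194757] [-0.28 -0.86 -0.89  0.49  0.39 -0.2 ] [ 1.21288712 -1.26543593 -0.11485918]
(array([ 31. , -35.5, -57.4]), array([ 0.2, -2. , -0.5]))
[0.48143419 0.01953434 0.2892708 ] (array([ 85.5, -72.8,  79.1]), array([ 0.2, -2. , -0.5]))
[[0.0, -0.955, -0.298, 0.076], [1.0, 0.0, 0.0, 0.0], [-0.0, -0.298, 0.955, -0.165], [0.0, 0.0, 0.0, 1.0]]
```

View pics/w1.png

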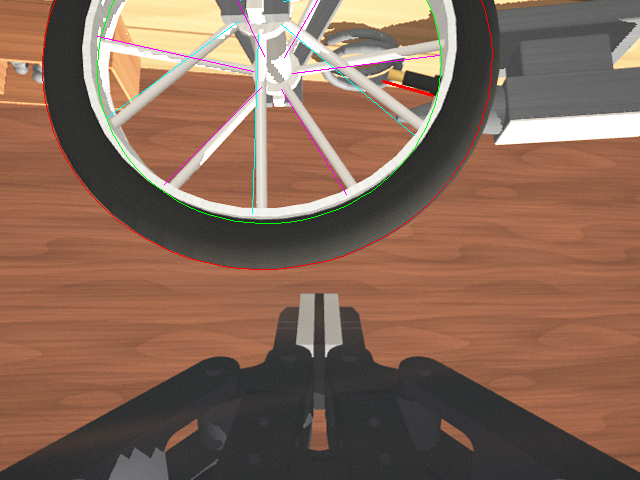

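The wrist view (seen upside down: image right = world left) confirms the fit within a few mm. The top near spoke ends at (262,205) against (253,213) predicted, and the valve sits at about (415,80). So the joint is about 1.84. I'll update it and go to the pre-insertion pose.

```bash
cat >> h.py <<'E'
W[4]=1.84
def tip(x,r,deg,tilt=27):
    Rt=tool_R(np.radians(tilt)); P=wp(x,r,deg)-.011*Rt.as_matrix()[:,2]; return P,Rt
E
python3 -c "
from h import *
for x in(-.06,-.002):print(togo(*tip(x,.085,199)))"
```

```text
(array([ 74.7, -56.5, 108.6]), array([-0.9, -0. , -1. ]))
(array([ 48.4, -55.3, 160.2]), array([-0.9, -0. , -1. ]))
```

Call:
jog_arm(moves=[{"fingers":1,"slide":[25,-56,30],"angular":[-1,0,-1]},{"fingers":1,"slide":[25,-56,30],"angular":[-1,0,-1]},{"fingers":1,"slide":[75,-56,80],"angular":[-1,0,-1]},{"fingers":1,"slide":[75,-56,80],"angular":[-1,0,-1]},{"fingers":1,"slide":[75,-56,80],"angular":[-1,0,-1]},{"fingers":1,"slide":[75,-56,80],"angular":[-1,0,-1]}])

```text
clock: 3.47
tcp_pos: [0.4861, 0.0327, 0.3153]
orientation: [0.509, -0.079, 0.856, 0.051]
wrist_force: [-1.1, 0.0, -0.8]
finger_gap: -0.0002
grip_force: 0.0
```

```bash
python3 -c "
from h import *
s=get_state();print(s['clock'],s['tcp_pos'],np.round(s['joint_pos'],2),s['wrist_force'])
for x in(-.06,-.002):print(togo(*tip(x,.085,199)))"
```

```text
3.4667 [0.48606022 0.03274245 0.31534476] [-0.49 -0.68 -1.03  0.26  0.59 -0.36] [-1.07121836  0.01212913 -0.80271872]
(array([15.2, -8.3, 34.8]), array([ 1.6, -1.5,  0.4]))
(array([-12.4,  -9.9,  85.7]), array([ 1.6, -1.5,  0.4]))
```

Call:
jog_arm(moves=[{"fingers":1,"slide":[12,-9,45],"angular":[1,-1,0]},{"fingers":1,"slide":[12,-9,45],"angular":[1,-1,0]},{"fingers":1,"slide":[12,-9,45],"angular":[1,-1,0]},{"fingers":1,"slide":[12,-9,45],"angular":[1,-1,0]}])

```text
clock: 3.8
tcp_pos: [0.5265, 0.0289, 0.3024]
orientation: [0.507, -0.079, 0.857, 0.047]
wrist_force: [-0.9, 0.6, 0.4]
finger_gap: 0.0003
grip_force: 0.0
```

```bash
python3 -c "
from h import *
s=get_state();print(s['clock'],s['tcp_pos'],np.round(s['joint_pos'],2),s['wrist_force'])
for x in(-.06,-.002):print(togo(*tip(x,.085,199)))
p,r=pose();c=cam('wrist')
M=np.eye(4);M[:3,:3]=r.as_matrix();M[:3,3]=p;M=M@c['tool_from_camera']
o=overlay(c,W[:3],W[3],W[4],M);cv2.imwrite('pics/w2.png',o)"
```

```text
3.8 [0.52650622 0.02889008 0.30235778] [-0.42 -0.54 -1.03  0.1   0.52 -0.32] [-0.89251635  0.60527314  0.41742681]
(array([22.5,  3.1, -5.6]), array([ 1.2, -1.8,  0.5]))
(array([-5.5,  1.7, 45.2]), array([ 1.2, -1.8,  0.5]))
```

View pics/w2.png

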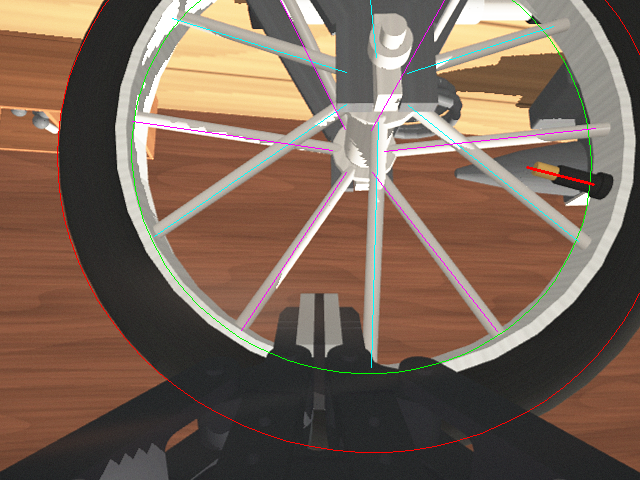

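The overlay fits the spokes closely. The shut fingertips at (320,300) stand between the near spoke at (372,330) and the far spoke at (250,320), and the valve is far away at (570,177). I'll insert now.

Call:
jog_arm(moves=[{"fingers":1,"slide":[-3,-2,22],"angular":[0,0,0]},{"fingers":1,"slide":[-6,-2,45],"angular":[0,0,0]},{"fingers":1,"slide":[-6,-2,45],"angular":[0,0,0]},{"fingers":1,"slide":[-6,-2,45],"angular":[0,0,0]}])

```text
clock: 4.18
tcp_pos: [0.5688, 0.0334, 0.2863]
orientation: [0.507, -0.078, 0.857, 0.047]
wrist_force: [-0.2, 0.3, 0.1]
finger_gap: -0.0002
grip_force: 0.0
```

```bash
python3 -c "
from h import *
s=get_state();print(s['clock'],s['tcp_pos'],np.round(s['joint_pos'],2),s['wrist_force'])
for a in(199,180,160,140,120,100,87):print(a,togo(*tip(-.002,.085,a)))"
```

```text
4.1833 [0.56879722 0.03340086 0.28634147] [-0.34 -0.4  -1.02 -0.06  0.45 -0.27] [-0.23913649  0.32749267  0.14284203]
199 (array([0.9, 5.1, 0.3]), array([ 1.1, -1.8,  0.5]))
180 (array([-3.4, 32.7, -1.3]), array([ 1.1, -1.8,  0.5]))
160 (array([ 0.8, 61.8,  1.7]), array([ 1.1, -1.8,  0.5]))
140 (array([13.5, 87.3,  9.3]), array([ 1.1, -1.8,  0.5]))
120 (array([ 33.2, 106.3,  20.6]), array([ 1.1, -1.8,  0.5]))
100 (array([ 57.4, 116.4,  34.1]), array([ 1.1, -1.8,  0.5]))
87 (array([ 74.2, 117.5,  43.4]), array([ 1.1, -1.8,  0.5]))
```

Call:
jog_arm(moves=[{"fingers":1,"slide":[0,5,0]},{"fingers":1,"slide":[0,7,0]},{"fingers":1,"slide":[0,9,0]},{"fingers":1,"slide":[-1,11,0]},{"fingers":1,"slide":[-1,13,0]},{"fingers":1,"slide":[-2,15,0]},{"fingers":1,"slide":[-2,18,0]},{"fingers":1,"slide":[-3,22,-1]},{"fingers":1,"slide":[-3,26,-1]},{"fingers":1,"slide":[-3,30,-1]}])

```text
schema error: expected keys fingers, slide, angular
```

```bash
cat >> h.py <<'E'
def where():
    p,r=pose();Rt=r.as_matrix();t=R.from_euler('z',-W[3]).apply(p+.011*Rt[:,2]-W[:3]);
    return 'tip x %.3f r %.3f deg %.1f'%(t[0],np.hypot(t[1],t[2]),np.degrees(np.arctan2(t[1],-t[2]))%360)
def fitq(name):
    # joint from spokes: score brightness along predicted valve/spokes, by valve detection
    p,r=pose();c=cam(name)
    M=c.get('world_from_camera')
    if M is None:
        M=np.eye(4);M[:3,:3]=r.as_matrix();M[:3,3]=p;M=M@c['tool_from_camera']
    n=R.from_euler('z',W[3]).apply([1,0,0]);out=[]
    for fn in(tip_of,look_for):
        for d in fn('valve',c)[:2]:
            o,v=ray(c,d['point'],M);P=o+v*((W[:3]-o)@n/(v@n));q=R.from_euler('z',-W[3]).apply(P-W[:3])
            out.append((fn.__name__,round(d['p'],2),'r %.3f q %.3f'%(np.hypot(q[1],q[2]),np.arctan2(q[1],-q[2]))))
    return c,M,out
E
python3 -c "
from h import *
s=get_state();print(s['clock'],np.round(s['joint_pos'],2),s['wrist_force'],where())
for n in('wrist','side'):print(fitq(n)[2])
for a in(180,165,150,140,130,120,110,100):print(a,togo(*tip(-.002,.085,a))[0])"
```

```text
4.1833 [-0.34 -0.4  -1.02 -0.06  0.45 -0.27] [-0.23913649  0.32749267  0.14284203] tip x -0.002 r 0.087 deg 201.9
[('call', 0.63, 'r 0.116 q 1.826')]
[('call', 0.6, 'r 0.141 q 1.865'), ('call', 0.46, 'r 0.116 q 1.834')]
180 [-1.9 34.1 -0.7]
165 [ 0.4 56.1  1. ]
150 [ 7.7 76.6  5.4]
140 [15.  88.8  9.7]
130 [24.1 99.3 14.9]
120 [ 34.7 107.8  20.9]
110 [ 46.4 114.   27.4]
100 [ 58.9 117.9  34.3]
```

The valve detector agrees: q ≈ 1.83. I'll start the push with all keys present.

Call:
jog_arm(moves=[{"fingers":1,"slide":[0,5,0],"angular":[0,0,0]},{"fingers":1,"slide":[0,7,0],"angular":[0,0,0]},{"fingers":1,"slide":[0,9,0],"angular":[0,0,0]},{"fingers":1,"slide":[-1,11,0],"angular":[0,0,0]},{"fingers":1,"slide":[-1,13,0],"angular":[0,0,0]},{"fingers":1,"slide":[-2,15,0],"angular":[0,0,0]},{"fingers":1,"slide":[-2,18,0],"angular":[0,0,0]},{"fingers":1,"slide":[-2,22,-1],"angular":[0,0,0]},{"fingers":1,"slide":[-2,26,-1],"angular":[0,0,0]},{"fingers":1,"slide":[-2,30,-1],"angular":[0,0,0]}])

```text
clock: 5.32
tcp_pos: [0.5649, 0.062, 0.2909]
orientation: [0.507, -0.077, 0.857, 0.046]
wrist_force: [-0.6, -0.6, -0.6]
finger_gap: -0.0
grip_force: 0.0
```

```bash
python3 -c "
from h import *
s=get_state();print(s['clock'],np.round(s['joint_pos'],2),s['wrist_force'],where())
for n in('wrist','side'):print(fitq(n)[2])
for a in(180,165,150,140,130,120,110,100):print(a,togo(*tip(-.002,.085,a))[0])"
```

```text
5.3167 [-0.24 -0.42 -1.03 -0.06  0.37 -0.21] [-0.64020211 -0.62671247 -0.63345541] tip x -0.001 r 0.086 deg 182.5
[('call', 0.82, 'r 0.144 q 1.834'), ('call', 0.63, 'r 0.127 q 1.823')]
[('call', 0.59, 'r 0.120 q 1.937')]
180 [ 1.2  4.3 -0.4]
165 [ 3.5 26.3  1.3]
150 [10.7 46.8  5.8]
140 [18.1 58.9 10.1]
130 [27.1 69.4 15.4]
120 [37.7 77.9 21.4]
110 [49.4 84.2 27.9]
100 [61.9 88.  34.9]
```

```bash
python3 -c "
from h import *
c,M,o=fitq('wrist');cv2.imwrite('pics/w3.png',overlay(c,W[:3],W[3],1.83,M))"
```

```text
(no output)
```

View pics/w3.png

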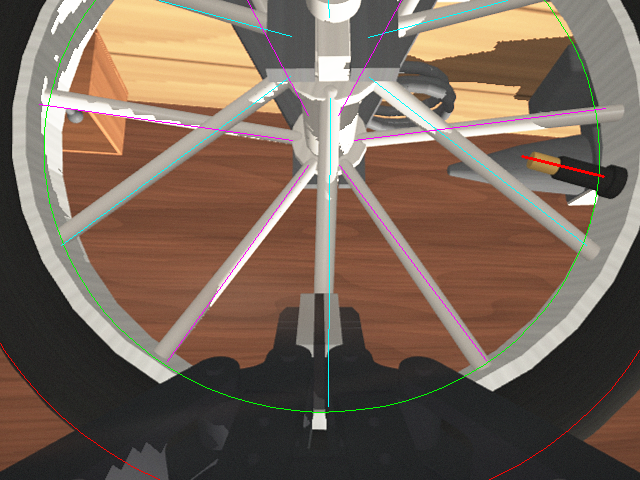

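The fingertips end at (320,295) with the near spoke running in behind them at (322,290). It reappears at (320,425), so the fingers overlap the spoke sideways yet the wheel has not turned. The tips are likely still short in depth, so I'll check that.

```bash
python3 -c "
from h import *
p,r=pose();c=cam('wrist');Tc=c['tool_from_camera'];print(K(c),c['cx'],c['cy'])
print('tip proj',proj(c,[[0,0,.011],[0.011,0,.011],[-.011,0,.011],[0,0,-.008]],Tc))
M=np.eye(4);M[:3,:3]=r.as_matrix();M[:3,3]=p;M=M@Tc
for q in (1.79,1.83):
  A=wheelpts(W[:3],W[3],q,.018,[np.radians(75)],-.04)[0];B=wheelpts(W[:3],W[3],q,.139,[np.radians(75)])[0]
  for t in np.linspace(0,1,6):
    X=A+t*(B-A);print(t,proj(c,X,M)[0].round(),np.round(1000*r.inv().apply(X-p)),'r',round(.018+t*.121,3))
rs=[ray(c,tip_of('hub',c)[0]['point'],M)];print(tip_of('hub',c)[:2],proj(c,W[:3],M))
for n in('side','top'):
  d=cam(n);h=tip_of('hub',d)[0];rs.append(ray(d,h['point']));print(n,h,proj(d,W[:3]))
print(tri(rs),tri(rs[:2]),tri(rs[::2]),tri(rs[1:]))
"
```

```text
425.3059705752236 318.826900948153 234.74202900296768
tip proj [[318.11099707 280.35905295]
 [318.10103174 257.335427  ]
 [318.12062591 302.60526488]
 [318.04290477 299.09311867]]
0.0 [333.  98.] [78.  6. 10.] r 0.018
0.2 [335. 164.] [53.  7.  5.] r 0.042
0.4 [337. 228.] [28.  8.  0.] r 0.066
0.6000000000000001 [339. 289.] [ 3.  8. -4.] r 0.091
0.8 [340. 349.] [-22.   9.  -9.] r 0.115
1.0 [342. 406.] [-47.  10. -14.] r 0.139
0.0 [331.  98.] [78.  5. 10.] r 0.018
0.2 [331. 164.] [53.  5.  5.] r 0.042
0.4 [330. 228.] [28.  5.  0.] r 0.066
0.6000000000000001 [330. 289.] [ 3.  5. -4.] r 0.091
0.8 [329. 349.] [-22.   5.  -9.] r 0.115
1.0 [329. 406.] [-47.   5. -14.] r 0.139
[{'point': [328.9, 103.2], 'p': 0.63}] [[326.82585964 106.50015634]]
side {'point': [352.8, 226.2], 'p': 0.6} [[352.60358951 227.34603881]]
top {'point': [268.8, 230.1], 'p': 0.58} [[267.58620302 228.36923626]]
[0.57179749 0.06627972 0.19980596] [0.57234347 0.06707029 0.20005018] [0.57125518 0.06642644 0.20024605] [0.57161959 0.06524535 0.19875577]
```

The hub estimate is consistent (0.572, 0.066, 0.200), so the real tips end about 20 mm short of where I took them. I'll go back right, insert about 20 mm deeper midway between the spokes, and check.

Call:
jog_arm(moves=[{"fingers":1,"slide":[0,-10,0],"angular":[0,0,0]},{"fingers":1,"slide":[0,-20,0],"angular":[0,0,0]},{"fingers":1,"slide":[0,-20,0],"angular":[0,0,0]},{"fingers":1,"slide":[-2,-20,5],"angular":[0,0,0]},{"fingers":1,"slide":[-5,-20,10],"angular":[0,0,0]},{"fingers":1,"slide":[-7,-20,15],"angular":[0,0,0]},{"fingers":1,"slide":[-10,-20,20],"angular":[0,0,0]},{"fingers":1,"slide":[-10,-20,20],"angular":[0,0,0]},{"fingers":1,"slide":[-10,-20,20],"angular":[0,0,0]}])

```text
clock: 6.87
tcp_pos: [0.5908, 0.0466, 0.2895]
orientation: [0.506, -0.078, 0.858, 0.046]
wrist_force: [0.3, 0.1, -0.2]
finger_gap: 0.0004
grip_force: 0.0
```

```bash
python3 -c "
from h import *
s=get_state();print(s['clock'],np.round(s['joint_pos'],2),s['wrist_force'],where())
c,M,o=fitq('wrist');print(o)
d=cam('side')
im=np.zeros((600,800,3),np.uint8);im[:,:400]=cv2.resize(c['color'][180:480,220:420],(400,600));im[:400,400:]=cv2.resize(d['color'][130:330,250:450],(400,400));cv2.imwrite('pics/w4.png',im[:,:,::-1])"
```

```text
6.8667 [-0.27 -0.35 -0.99 -0.1   0.39 -0.23] [ 0.33294443  0.12738447 -0.22359326] tip x 0.022 r 0.087 deg 195.3
[('call', 0.16, 'r 0.004 q 0.583'), ('call', 0.56, 'r 0.111 q 1.838')]
```

View pics/w4.png

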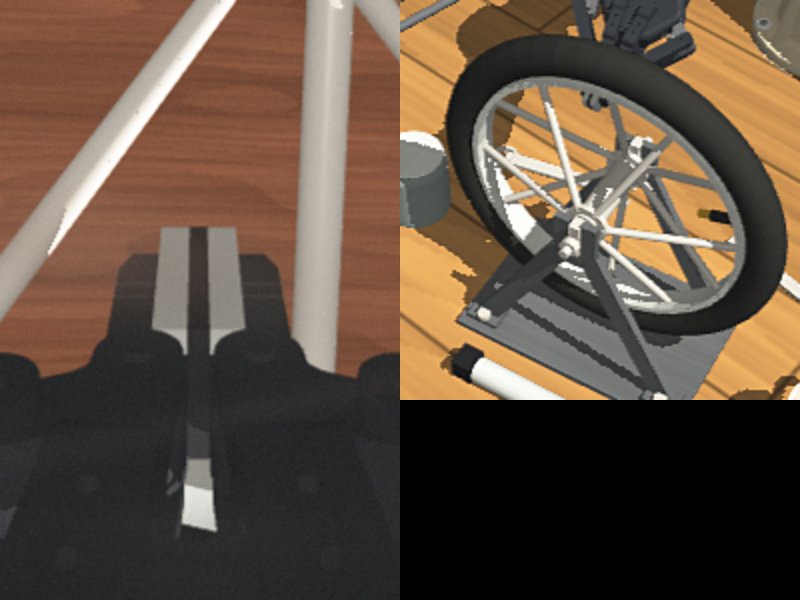

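The fingertips at (200,230) in the wrist crop now stand between the far spoke (left) and the near spoke (right). The side crop shows them coming through the wheel at (597,100). Now I'll push gently left.

Call:
jog_arm(moves=[{"fingers":1,"slide":[0,2,0],"angular":[0,0,0]},{"fingers":1,"slide":[0,4,0],"angular":[0,0,0]},{"fingers":1,"slide":[0,6,0],"angular":[0,0,0]},{"fingers":1,"slide":[0,8,0],"angular":[0,0,0]},{"fingers":1,"slide":[0,10,0],"angular":[0,0,0]},{"fingers":1,"slide":[0,12,0],"angular":[0,0,0]},{"fingers":1,"slide":[0,14,0],"angular":[0,0,0]},{"fingers":1,"slide":[0,16,0],"angular":[0,0,0]},{"fingers":1,"slide":[0,18,0],"angular":[0,0,0]},{"fingers":1,"slide":[0,20,0],"angular":[0,0,0]}])

```text
clock: 7.9
tcp_pos: [0.5869, 0.0658, 0.2899]
orientation: [0.507, -0.077, 0.857, 0.046]
wrist_force: [-0.3, -1.5, -0.3]
finger_gap: -0.0001
grip_force: 0.6
```

```bash
python3 -c "
from h import *
s=get_state();print(s['clock'],np.round(s['joint_pos'],2),s['wrist_force'],where())
for n in('wrist','side'):print(fitq(n)[2])
for a in(180,165,150,140,130,120,110,100):print(a,togo(*tip(.022,.085,a)))"
```

```text
7.9 [-0.21 -0.36 -1.   -0.11  0.34 -0.2 ] [-0.25872995 -1.48273341 -0.31330567] tip x 0.021 r 0.085 deg 182.4
[('call', 0.73, 'r 0.123 q 1.684')]
[('call', 0.44, 'r 0.143 q 1.769'), ('call', 0.61, 'r 0.118 q 1.742'), ('call', 0.16, 'r 0.086 q -1.536')]
180 (array([-0.5,  3.7,  0.5]), array([ 1. , -1.8,  0.5]))
165 (array([ 1.8, 25.7,  2.3]), array([ 1. , -1.8,  0.5]))
150 (array([ 9.1, 46.2,  6.8]), array([ 1. , -1.8,  0.5]))
140 (array([16.4, 58.3, 11.1]), array([ 1. , -1.8,  0.5]))
130 (array([25.5, 68.8, 16.4]), array([ 1. , -1.8,  0.5]))
120 (array([36. , 77.3, 22.4]), array([ 1. , -1.8,  0.5]))
110 (array([47.7, 83.5, 29. ]), array([ 1. , -1.8,  0.5]))
100 (array([60.2, 87.4, 35.9]), array([ 1. , -1.8,  0.5]))
```

It's turning (q ≈ 1.71, force 1.5 N). I'll continue along the arc.

Call:
jog_arm(moves=[{"fingers":1,"slide":[0,5,0],"angular":[0,0,0]},{"fingers":1,"slide":[0,10,1],"angular":[0,0,0]},{"fingers":1,"slide":[0,15,1],"angular":[0,0,0]},{"fingers":1,"slide":[1,20,2],"angular":[0,0,0]},{"fingers":1,"slide":[2,26,2],"angular":[0,0,0]},{"fingers":1,"slide":[4,32,3],"angular":[0,0,0]},{"fingers":1,"slide":[6,38,5],"angular":[0,0,0]},{"fingers":1,"slide":[8,44,6],"angular":[0,0,0]},{"fingers":1,"slide":[11,49,8],"angular":[0,0,0]},{"fingers":1,"slide":[14,54,10],"angular":[0,0,0]}])

```text
clock: 9.03
tcp_pos: [0.5822, 0.1203, 0.2769]
orientation: [0.504, -0.078, 0.859, 0.046]
wrist_force: [-1.3, -1.2, 0.7]
finger_gap: 0.0002
grip_force: 0.5
```

```bash
python3 -c "
from h import *
s=get_state();print(s['clock'],np.round(s['joint_pos'],2),s['wrist_force'],where())
for n in('wrist','side'):print(fitq(n)[2])
for a in(140,130,120,110,100,90,85):print(a,togo(*tip(.022,.085,a)))"
```

```text
9.0333 [-0.03 -0.33 -1.03 -0.18  0.19 -0.11] [-1.27266428 -1.24773337  0.71732863] tip x 0.025 r 0.088 deg 144.5
[('call', 0.61, 'r 0.001 q 1.308'), ('call', 0.74, 'r 0.119 q 1.161')]
[('call', 0.7, 'r 0.142 q 1.152'), ('call', 0.58, 'r 0.120 q 1.238')]
140 (array([7.7, 4.5, 0.6]), array([ 1. , -2.2,  0.5]))
130 (array([16.7, 15. ,  5.9]), array([ 1. , -2.2,  0.5]))
120 (array([27.2, 23.5, 12. ]), array([ 1. , -2.2,  0.5]))
110 (array([38.9, 29.7, 18.7]), array([ 1. , -2.2,  0.5]))
100 (array([51.4, 33.6, 25.7]), array([ 1. , -2.2,  0.5]))
90 (array([64.2, 34.9, 32.9]), array([ 1. , -2.2,  0.5]))
85 (array([70.7, 34.5, 36.6]), array([ 1. , -2.2,  0.5]))
```

Call:
jog_arm(moves=[{"fingers":1,"slide":[3,3,0],"angular":[0,2,0]},{"fingers":1,"slide":[7,6,0],"angular":[0,4,0]},{"fingers":1,"slide":[11,10,2],"angular":[0,6,0]},{"fingers":1,"slide":[15,14,5],"angular":[0,8,0]},{"fingers":1,"slide":[20,18,8],"angular":[0,10,0]},{"fingers":1,"slide":[25,22,11],"angular":[0,12,0]},{"fingers":1,"slide":[30,25,14],"angular":[0,13,0]},{"fingers":1,"slide":[35,28,17],"angular":[0,14,0]},{"fingers":1,"slide":[39,30,19],"angular":[0,15,0]},{"fingers":1,"slide":[39,30,19],"angular":[0,15,0]}])

```text
clock: 10.17
tcp_pos: [0.5741, 0.1488, 0.2326]
orientation: [0.386, -0.083, 0.918, 0.035]
wrist_force: [-0.0, -0.5, 0.6]
finger_gap: 0.0
grip_force: 0.0
```

```bash
python3 -c "
from h import *
s=get_state();print(s['clock'],np.round(s['joint_pos'],2),s['wrist_force'],where())
for n in('wrist','side'):print(fitq(n)[2])
c,M,o=fitq('wrist');cv2.imwrite('pics/w5.png',c['color'][:,:,::-1])
for a in(110,100,90,85,80,75):print(a,togo(*tip(.022,.085,a,42)))"
```

```text
10.1667 [ 0.08 -0.22 -0.82  0.18  0.07 -0.07] [-0.032042   -0.46653535  0.63305858] tip x 0.020 r 0.084 deg 107.2
[('call', 0.92, 'r 0.145 q 0.680'), ('call', 0.96, 'r 0.128 q 0.681')]
[('call', 0.45, 'r 0.133 q 0.773')]
110 (array([-3. , -0.2, -0.7]), array([ 0.9, -2.2,  0.8]))
100 (array([7.2, 3.6, 9.4]), array([ 0.9, -2.2,  0.8]))
90 (array([17.8,  4.9, 19.7]), array([ 0.9, -2.2,  0.8]))
85 (array([23.1,  4.6, 24.8]), array([ 0.9, -2.2,  0.8]))
80 (array([28.4,  3.6, 29.9]), array([ 0.9, -2.2,  0.8]))
75 (array([33.6,  2. , 35. ]), array([ 0.9, -2.2,  0.8]))
```

View pics/w5.png

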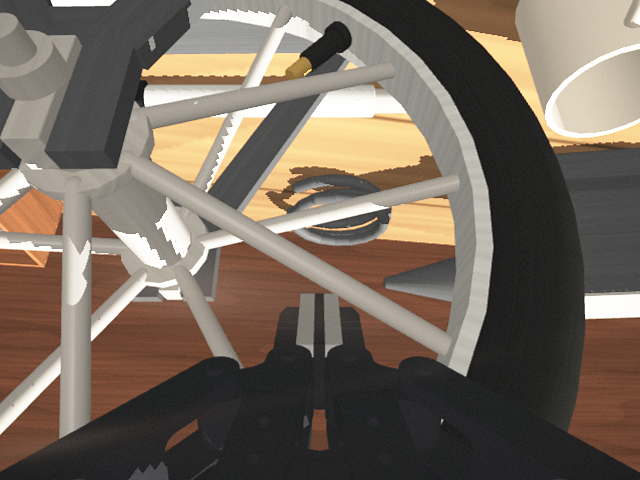

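The wrist picture shows the fingertips at (320,295) resting on the near spoke from above. The valve is at (320,50), and q ≈ 0.68. I'll continue down, slower.

Call:
jog_arm(moves=[{"fingers":1,"slide":[3,1,3],"angular":[0,0,0]},{"fingers":1,"slide":[6,2,6],"angular":[0,0,0]},{"fingers":1,"slide":[9,3,10],"angular":[0,0,0]},{"fingers":1,"slide":[12,4,13],"angular":[0,0,0]},{"fingers":1,"slide":[15,4,16],"angular":[0,0,0]},{"fingers":1,"slide":[18,4,19],"angular":[0,0,0]},{"fingers":1,"slide":[20,4,21],"angular":[0,0,0]},{"fingers":1,"slide":[20,4,21],"angular":[0,0,0]}])

```text
clock: 11.28
tcp_pos: [0.574, 0.1527, 0.2032]
orientation: [0.386, -0.083, 0.918, 0.035]
wrist_force: [0.1, -0.6, -0.8]
finger_gap: 0.0003
grip_force: 0.2
```

```bash
python3 -c "
from h import *
s=get_state();print(s['clock'],np.round(s['joint_pos'],2),s['wrist_force'],where())
for n in('wrist','side'):print(fitq(n)[2])
for a in(90,85,80,75,70,65):print(a,togo(*tip(.022,.085,a,42)))"
```

```text
11.2833 [ 0.09 -0.19 -0.87  0.09  0.07 -0.06] [ 0.06955618 -0.58668171 -0.84625131] tip x 0.021 r 0.084 deg 87.0
[('call', 0.58, 'r 0.144 q 0.420'), ('call', 0.75, 'r 0.128 q 0.416')]
[('call', 0.43, 'r 0.140 q 0.440')]
90 (array([-2.3,  0.9, -1.4]), array([ 0.9, -2.2,  0.8]))
85 (array([3. , 0.5, 3.7]), array([ 0.9, -2.2,  0.8]))
80 (array([ 8.3, -0.4,  8.9]), array([ 0.9, -2.2,  0.8]))
75 (array([13.5, -2. , 13.9]), array([ 0.9, -2.2,  0.8]))
70 (array([18.6, -4.3, 18.8]), array([ 0.9, -2.2,  0.8]))
65 (array([23.6, -7.1, 23.5]), array([ 0.9, -2.2,  0.8]))
```

Call:
jog_arm(moves=[{"fingers":1,"slide":[3,0,3],"angular":[0,0,0]},{"fingers":1,"slide":[6,0,6],"angular":[0,0,0]},{"fingers":1,"slide":[9,-1,9],"angular":[0,0,0]},{"fingers":1,"slide":[12,-2,12],"angular":[0,0,0]},{"fingers":1,"slide":[15,-3,15],"angular":[0,0,0]},{"fingers":1,"slide":[17,-4,17],"angular":[0,0,0]},{"fingers":1,"slide":[18,-4,18],"angular":[0,0,0]},{"fingers":1,"slide":[18,-4,18],"angular":[0,0,0]}])

```text
clock: 12.25
tcp_pos: [0.5754, 0.1486, 0.1784]
orientation: [0.387, -0.083, 0.918, 0.035]
wrist_force: [0.6, -0.0, 1.6]
finger_gap: 0.0
grip_force: 0.4
```

```bash
python3 -c "
from h import *
s=get_state();print(s['clock'],np.round(s['joint_pos'],2),s['wrist_force'],where())
for n in('wrist','side'):print(fitq(n)[2])
for a in(70,65,60,55):print(a,togo(*tip(.022,.085,a,42)))"
```

```text
12.25 [ 0.08 -0.15 -0.92  0.01  0.07 -0.07] [ 0.56678518 -0.01332386  1.61471402] tip x 0.021 r 0.085 deg 69.9
[('call', 0.55, 'r 0.106 q 0.200')]
[('call', 0.55, 'r 0.138 q 0.176')]
70 (array([ 0.5, -0.2,  0.8]), array([ 0.9, -2.2,  0.8]))
65 (array([ 5.5, -3.1,  5.5]), array([ 0.9, -2.2,  0.8]))
60 (array([10.3, -6.5, 10. ]), array([ 0.9, -2.2,  0.8]))
55 (array([ 14.8, -10.5,  14.4]), array([ 0.9, -2.2,  0.8]))
```

Call:
jog_arm(moves=[{"fingers":1,"slide":[2,-1,2],"angular":[0,0,0]},{"fingers":1,"slide":[4,-2,4],"angular":[0,0,0]},{"fingers":1,"slide":[6,-3,6],"angular":[0,0,0]},{"fingers":1,"slide":[8,-5,8],"angular":[0,0,0]},{"fingers":1,"slide":[9,-6,9],"angular":[0,0,0]},{"fingers":1,"slide":[10,-6,10],"angular":[0,0,0]},{"fingers":1,"slide":[10,-6,10],"angular":[0,0,0]}])

```text
clock: 13.13
tcp_pos: [0.5767, 0.1439, 0.1647]
orientation: [0.387, -0.083, 0.917, 0.036]
wrist_force: [-1.7, 5.3, 2.1]
finger_gap: 0.0
grip_force: 5.1
```

```bash
python3 -c "
from h import *
s=get_state();print(s['clock'],np.round(s['joint_pos'],2),s['wrist_force'],where())
for n in('wrist','side'):print(fitq(n)[2])
p,r=pose();c=cam('wrist');M=np.eye(4);M[:3,:3]=r.as_matrix();M[:3,3]=p;M=M@c['tool_from_camera']
d=cam('side');W[:3]=[.572,.0665,.2]
A=overlay(c,W[:3],W[3],0.,M);B=overlay(d,W[:3],W[3],0.)
im=np.zeros((600,760,3),np.uint8);im[:300,:400]=cv2.resize(A,(400,300));im[300:,:400]=cv2.resize(c['color'][:,:,::-1],(400,300));im[:300,400:]=cv2.resize(B[130:330,250:490],(360,300));im[300:,400:]=cv2.resize(d['color'][130:330,250:490,::-1],(360,300))
cv2.imwrite('pics/w6.png',im)"
```

```text
13.1333 [ 0.06 -0.13 -0.94 -0.04  0.09 -0.08] [-1.71024891  5.26331746  2.08965889] tip x 0.022 r 0.087 deg 60.3
[]
[('call', 0.7, 'r 0.441 q -0.017'), ('call', 0.41, 'r 0.326 q -1.630')]
```

View pics/w6.png

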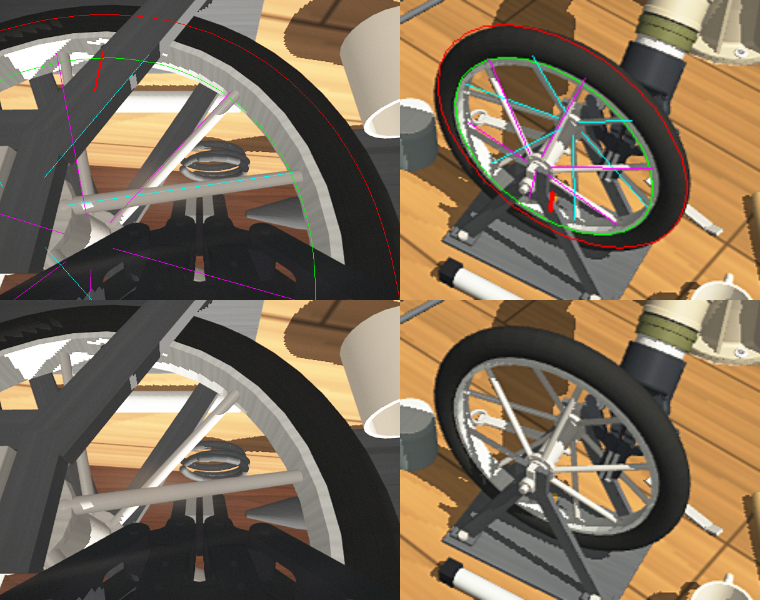

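The pictures show the q = 0 overlay lying on the real spokes: wrist near spoke at (300,178) predicted against (300,180) seen, and the far one at (235,95). The valve is therefore at the bottom behind the frame leg. I'll back off the spoke slightly and withdraw along the finger axis.

Call:
jog_arm(moves=[{"fingers":1,"slide":[-2,2,0],"angular":[0,0,0]},{"fingers":1,"slide":[-4,3,0],"angular":[0,0,0]},{"fingers":1,"slide":[-4,3,-4],"angular":[0,0,0]},{"fingers":1,"slide":[-4,3,-8],"angular":[0,0,0]}])

```text
clock: 13.87
tcp_pos: [0.5735, 0.1453, 0.1734]
orientation: [0.387, -0.083, 0.918, 0.035]
wrist_force: [0.9, 1.1, 0.0]
finger_gap: 0.0001
grip_force: 0.0
```

```bash
python3 -c "
from h import *
s=get_state();print(s['clock'],np.round(s['joint_pos'],2),s['wrist_force'],s['grip_force'],where())
W[:3]=[.572,.0665,.2]
p,r=pose();c=cam('wrist');M=np.eye(4);M[:3,:3]=r.as_matrix();M[:3,3]=p;M=M@c['tool_from_camera']
cv2.imwrite('pics/w7.png',overlay(c,W[:3],W[3],0.,M))"
```

```text
13.8667 [ 0.07 -0.15 -0.93 -0.01  0.08 -0.08] [0.94298032 1.05211721 0.04291251] 0.0 tip x 0.019 r 0.084 deg 66.1
```

Free now; withdrawing along the finger axis.

Call:
jog_arm(moves=[{"fingers":1,"slide":[0,0,-10],"angular":[0,0,0]},{"fingers":1,"slide":[0,0,-20],"angular":[0,0,0]},{"fingers":1,"slide":[0,0,-35],"angular":[0,0,0]},{"fingers":1,"slide":[0,0,-50],"angular":[0,0,0]},{"fingers":1,"slide":[0,0,-70],"angular":[0,0,0]},{"fingers":1,"slide":[0,0,-90],"angular":[0,0,0]},{"fingers":1,"slide":[0,0,-110],"angular":[0,0,0]},{"fingers":1,"slide":[0,0,-130],"angular":[0,0,0]},{"fingers":1,"slide":[0,0,-130],"angular":[0,0,0]}])

```text
clock: 14.67
tcp_pos: [0.4819, 0.1285, 0.2683]
orientation: [0.39, -0.083, 0.916, 0.035]
wrist_force: [-0.3, 0.3, 1.1]
finger_gap: -0.0002
grip_force: 0.0
```

```bash
python3 -c "
from h import *
s=get_state();print(s['clock'],s['tcp_pos'],np.round(s['joint_pos'],2),s['wrist_force'],where())
for n in('wrist','side'):print(fitq(n)[2])
W[:3]=[.572,.0665,.2]
p,r=pose();c=cam('wrist');M=np.eye(4);M[:3,:3]=r.as_matrix();M[:3,3]=p;M=M@c['tool_from_camera']
d=cam('side')
for n,im,m in(('c',c,M),('d',d,d['world_from_camera'])):
    g=cv2.GaussianBlur(im['color'].astype(np.float32).mean(2),(3,3),0);best=[]
    for q in np.arange(-.2,.21,.01):
        sc=0
        for k in range(6):
            for sd in(-1,1):
                a=-sd*np.radians(15)+k*np.pi/3;A=wheelpts(W[:3],W[3],q,.018,[a],sd*.04);B=wheelpts(W[:3],W[3],q,.139,[a])
                t=np.linspace(.4,.95,40)[:,None];u=proj(im,A+t*(B-A),m).astype(np.float32)
                sat=cv2.remap((im['color'].max(2).astype(np.float32)-im['color'].min(2)),u[:,:1],u[:,1:],cv2.INTER_LINEAR);sc-=sat.mean()
        best.append((round(sc,1),round(q,2)))
    print(n,sorted(best)[-4:])
A=overlay(c,W[:3],W[3],0.,M);B=overlay(d,W[:3],W[3],0.)
im=np.zeros((600,760,3),np.uint8);im[:300,:400]=cv2.resize(A,(400,300));im[300:,:400]=cv2.resize(c['color'][:,:,::-1],(400,300));im[:300,400:]=cv2.resize(B[130:330,250:490],(360,300));im[300:,400:]=cv2.resize(d['color'][130:330,250:490,::-1],(360,300))
cv2.imwrite('pics/w8.png',im)"
```

```text
14.6667 [0.48186745 0.12845363 0.26834478] [ 0.03 -0.49 -0.87  0.39  0.11 -0.11] [-0.26717154  0.30189151  1.07542437] tip x -0.074 r 0.097 deg 129.0
[('call', 0.55, 'r 0.140 q 0.045'), ('call', 0.55, 'r 0.029 q 0.474'), ('call', 0.49, 'r 0.142 q 0.014')]
[('call', 0.16, 'r 0.207 q 0.032')]
c [(np.float32(-157.2), np.float64(0.02)), (np.float32(-147.9), np.float64(0.04)), (np.float32(-145.9), np.float64(0.05)), (np.float32(-145.8), np.float64(0.03))]
d [(np.float32(-204.5), np.float64(0.09)), (np.float32(-154.0), np.float64(0.06)), (np.float32(-150.2), np.float64(0.08)), (np.float32(-132.2), np.float64(0.07))]
```

View pics/w8.png

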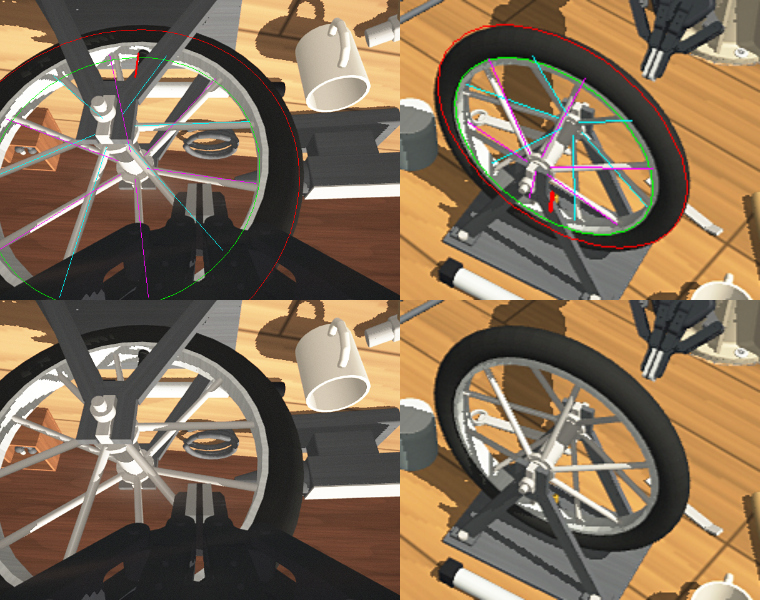

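The valve shows at the bottom (about (143,355) in the lower wrist crop), with q between 0.02 and 0.07. I'll refine once numerically, letting hub and yaw float slightly.

Run:
```python
from h import *
from scipy.optimize import minimize
p,r=pose();c=cam('wrist');M=np.eye(4);M[:3,:3]=r.as_matrix();M[:3,3]=p;M=M@c['tool_from_camera'];d=cam('side')
C={}
for n,im,m in(('c',c,M),('d',d,d['world_from_camera'])):
    col=im['color'].astype(np.float32);C[n]=(im,m,cv2.GaussianBlur(np.minimum(col.max(2)-col.min(2),60),(0,0),1.5))
def cost(v,names):
    s=0
    for n in names:
        im,m,g=C[n]
        for k in range(6):
            for sd in(-1,1):
                a=-sd*np.radians(15)+k*np.pi/3;h=np.array([v[0],v[1],.2])
                A=wheelpts(h,v[2],v[3],.018,[a],sd*.04);B=wheelpts(h,v[2],v[3],.139,[a])
                u=proj(im,A+np.linspace(.35,.95,60)[:,None]*(B-A),m).astype(np.float32)
                s+=cv2.remap(g,u[:,:1],u[:,1:],cv2.INTER_LINEAR).mean()
    return s+((v[0]-.572)/.004)**2*3+((v[1]-.0665)/.004)**2*3+((v[2]-.16)/.03)**2*3
for names in('c','d','cd'):
    b=min((minimize(cost,[.572,.0665,.16,q],args=(names,),method='Nelder-Mead',options=dict(initial_simplex=np.array([.572,.0665,.16,q])+np.vstack([np.zeros(4),np.diag([.004,.004,.03,.04])]))) for q in(-.03,.03,.09)),key=lambda o:o.fun)
    print(names,np.round(b.x,4),b.fun)
```

```text
c [0.575  0.0694 0.1801 0.0378] 140.5035428947653
d [0.5741 0.0684 0.1814 0.0542] 183.54324023080443
cd [0.5745 0.0693 0.1922 0.0434] 324.9260778751877
```

```bash
python3 -c "
from workcell import *
print(hand_in())"
```

```text
the job is handed in; nothing more can be done
None
```

I handed the job in at about 15 s with the wheel's valve stem at the bottom, about 0.04 rad off vertical (limit 0.1) and the gripper clear. `hand_in()` gave no verdict, I turned it with one spoke rather than one after another, and I viewed 12 pictures where 10 were allowed.

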